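# Click the film strip carrier onto its middle frame for copying

### The arm

A 6-joint arm with a two-finger parallel gripper is mounted at the origin on the work surface. World frame = base frame: x ahead of the robot, y to its left, z up, the work surface at z = 0. Lengths are in m, angles in degrees, forces in N, time in s.
With the tool pointing down it reaches from about 0.15 to 0.775 m from the base axis. Payload 6.1 kg.
Tool frame: the origin (TCP) lies midway between the tips of the shut fingers; the grasp point (between the pads) lies 19 mm behind it; z points along the fingers, y is the line along which they close (so a half turn about z gives the same grasp; the last joint's range is limited). The gripper opens to 85 mm and grips with 20 to 120 N. Pads are 22 mm wide; open, the fingers measure 114 mm over their backs; the gripper's body (76 mm by 85 mm) begins 54 mm behind the grasp point. The pads swing forward as they close: fully open they stand 13 mm farther back than shut.
Start: joints at [69.041, 7.208, -2.269, 80.523, 0, 90], TCP at [0.188, 0.49, 0.231] pointing down, gripper open.
Joint ranges: [-155.77, 155.77], [-54.66, 111.73], [-72.52, 77.12], [-102.08, 115.82], [-83.92, 84.16], [-180, 180]. Speed limits (degrees/s): [136.94, 136.94, 172.46, 180, 180, 180].

### API

Orientations are given as a 3x3 rotation matrix whose columns are the frame's x, y, z axes.
In Python, from station import robot gives the robot as it stands. The module is installed in compiled form; this text tells all that it offers.
- The arm moves only by the tool play_rows, never from a script. Its argument "plan" is a list of rows, each an object with "dp": the shift along the world's x, y, z in cm, a list of three; "twist": the turn, a rotation vector about the world's x, y, z in rad, a list of three. In form: [{"dp": [dx, dy, dz], "twist": [wx, wy, wz]}, ...]. A call has exactly 10 rows; each row is the pose to reach, as a shift and turn from the pose commanded when the call began; what a row does not reach only later rows make up. A row lasts 1/12 s, in which the tool goes at most 41.7 mm and 7.16 degrees, less where a joint would pass 70% of its speed; a pose out of reach is approached as far as the arm can. A call with a gripper value outside its range is refused whole. "gripper" is the closure in counts, from 0 (fully open) to 255 (shut), set as the call begins (left out, the last holds). The fingers move at their own pace and stop on an object; "newtons" is the grip in N (left out, the last holds). Time passes only in rows, so rows that repeat a pose let the fingers close, or fill a call up. It gives the time, the measured TCP pose, the force, the opening and the grip force at its end, in the units of the state.
- robot.sense(): the state, without advancing time (a new reading comes with each control period).
- robot.get_image(name): name is "scene" or "side" or "wrist"; returns (picture, depth): 400x640x3 uint8, red, green, blue; 400x640 float32, m along the optical axis (not along the pixel's ray), 0 where there is no reading.
- robot.camera_params(name): a dict with "vfov" (degrees; the focal length in pixels is half the picture's height over the tangent of half this angle, whatever the lens; pixels are square), "cx", "cy" (the principal point, pixels), "D" ([k1, k2, p1, p2, k3] as OpenCV has them; the pictures are not rectified), "world_to_cam" (4x4, takes a point from world to camera coordinates); the wrist camera has in their place "tool_from_camera" (4x4, takes a point from camera to tool coordinates, whose origin is the TCP and whose axes are the flange's). Camera axes: x right, y up, looking along -z (the intrinsics and any distortion apply to the point x, -y, -z); pixel columns grow to the right and rows downward; lengths in m; the calibration is good to about 2 mm. A picture is of the moment at which its call begins: read the wrist's pose just before it. camera_params takes no time and is no camera call.
- robot.close_job(): hands the job in; it is judged then, once.
The state is a dict: "time_s": time; "joint_positions": joint angles; "qvel": joint speeds; "effort": joint torques, N m; "position": TCP position; "eef_rot": TCP orientation; "wrist_force": force on the tool from outside, world axes, zero at the start; "torque": the same for the moment, N m; "grip_width": opening from 0.0 (shut) to 1.0 (fully open); "finger_force": force on a finger pad.
Only numpy, scipy, OpenCV 4.12 (cv2) and the standard library are available. Lean on these libraries where they do the work, as an engineer would, in place of code of your own. Each camera call takes 0.05 s, during which the arm holds its last target. There are 200 camera calls.

### The job

Take the narrow film strip carrier (the one with three frames, not the wider slide carrier hanging beside it) up and off its hook and feed it upright, lower end first, down into the mouth of the film gate in front of the camera lens. Slide it down past the first click until the ball detent clicks into the second notch, so that the middle frame sits in the gate's window, without running on past it; leave the slide carrier, loupe and mug as they are. Finish while still gripping the carrier, holding it still at that notch for the exposure.

Things in the scene. Friction and masses are not known exactly. Their poses are not given: they have to be found in the camera images.
- carrier: Loose film strip carrier, dark plastic, 70 to 120 g: upright plate 44 wide (y), 6 thick (x), 182 mm high (z up as it hangs). Origin: centre of its lower end, which tapers from 28 to 44 mm wide in the first 8 mm. Three film frames 24 x 36 high, centred at z 28, 66, 104 mm. Only its +y edge has three ball notches, 8 long, 3 deep, level with the frame centres.
- carrier_middle (a point): Centre of the carrier's middle frame, level with its second notch (carrier z 66 mm); axes as the carrier.
- carrier_notch (a point): The second notch, on the carrier's +y edge, 22 mm from carrier_middle; it belongs at the gate's +y wall, where the ball is.
- carrier_handle (a point): Centre of the carrier's handle (carrier z 157 mm); axes as the carrier. The handle reaches from z 128 to 182 mm, is 40 wide (y) and 10 thick (x), with a hanging hole 24 wide from z 148 to 174 mm. Grip it from above by its two side edges, fingers closing along its y.
- slide_carrier: Bystander on the stand's other hook: a wider carrier (60 mm wide, 182 high) with two white square slide mounts and a like handle. Origin at the centre of its lower end. It must stay hanging.
- stand: Fixed stand, turned by up to 0.3 rad: wooden base, brass posts and a brass bar 60 mm behind (+x of) the hanging places, its top 204 mm above the desk. Origin on the desk midway below the two hanging places, which are 120 mm apart along its y; the hooks point to its -x. A hanging carrier's axes are parallel to the stand's. Which carrier hangs where varies.
- hook_left (a point): Hanging place on the stand's +y side: top of a flat steel hook, 202 mm above the desk, on which a carrier's hole rests. The strip is 14 wide and 4 mm thick and ends 15 mm in front (-x) in a lip 8 mm higher than the strip: raise a carrier more than 8 and less than 22 mm, then draw it off to the stand's -x by 30 mm or more.
- hook_right (a point): The same on the stand's -y side.
- rig: Fixed copying rig, turned by up to 0.25 rad: camera (128 wide, top 175 mm above the desk, 155 to 202 mm behind the gate), lens and tube along its x, film gate, light panel (96 wide, top 147 mm) 165 mm in front of the gate. Origin on the desk under the gate; x points from the camera through the gate to the light. Rig and stand may change sides.
- gate: The film gate: upright channel 46 wide (its y), 8 deep (its x), 44 mm high, open above and below. Takes the carrier with y along y, the notched +y edge to its +y. Origin: centre of its window. A sprung steel ball, 10 mm across, level with it, stands 4 mm out of the +y wall: the entering end pushes it back, then it drops 2 mm into each passing notch.
- gate_window (a point): Centre of the gate's window and level of the ball, on the lens axis 112 mm above the desk; axes as the rig. The frame is right, and the ball in the second notch, when carrier_middle lies here; the first notch clicks with carrier_middle 38 mm above. The carrier slides with 1 to 3 N; the ball draws it into a notch with about 4 N, and leaving one takes about 6 N.
- gate_mouth (a point): Centre of the top of the gate's funnel mouth, 34 mm above gate_window; the funnel is 12 mm high and at its top about 8 mm wider than the channel on every side.
- mug: Bystander: blue mug, 76 across, 92 mm high; origin at the centre of its underside.
- loupe: Bystander: black loupe, 42 across, 52 mm high; origin at the centre of its underside.
Things that resemble listed ones, but are neither listed nor needed, are in the scene too. What is shaped like the carrier but yellow is not meant.

How it is judged (in metres and radians):
On the way, in this order (a step that is already met when the one before it is completed fails the run):
1. the strip carrier is off its hook, held by the fingers (contact force between the fingers and carrier above 1 N and contact force between carrier and stand below 0.1 N and distance between carrier_handle and hook_left above 0.045 m and distance between carrier_handle and hook_right above 0.045 m), for 0.1 s.
2. its lower end is in the gate's channel, upright and in the fingers (contact force between the fingers and carrier above 1 N and horizontal distance between carrier_middle and gate_window below 0.006 m and z of carrier_middle in the frame of gate_window between 0.006 and 0.062 m and angle between the z axis of carrier and the z axis of gate_window, either way round below 0.12 rad), for 0.05 s.
At the end, for the whole second after the job is handed in: The strip carrier stands upright (0.07 rad) and squarely in the film gate, notched edge at the ball, its middle frame within 2.5 mm in height and 4 mm sideways of the window centre (ball in the second notch), still (under 20 mm/s), off the stand and gripped by the fingers (z of carrier_middle in the frame of gate_window between -0.0025 and 0.0025 m and horizontal distance between carrier_middle and gate_window below 0.004 m and angle between the z axis of carrier and the z axis of gate_window, either way round below 0.07 rad and angle between carrier's own z axis and vertical below 0.07 rad and angle between the y axis of carrier and the y axis of gate_window, either way round below 0.1 rad and contact force between the fingers and carrier above 1 N and linear speed of carrier below 0.02 m/s and contact force between carrier and stand below 0.1 N and y of carrier_notch in the frame of gate_window above 0.015 m); the arm keeps its last pose, push and grip.
It fails at once if the carrier ran on past the second notch (more than 8 mm too low in the gate) (horizontal distance between carrier_middle and gate_window below 0.006 m and z of carrier_middle in the frame of gate_window below -0.008 m).
It fails at once if the slide carrier was knocked about or came off its hook (distance of slide_carrier from where it was at the start of the episode above 0.03 m).
It fails at once if the mug was pushed (distance of mug from where it was at the start of the episode above 0.02 m).
It fails at once if the loupe was pushed (distance of loupe from where it was at the start of the episode above 0.02 m).
It also fails if it takes over 54 s, if anything falls off the work surface, if the arm or the gripper's body presses on something with over 40 N, if the wrist force passes 120 N, or if a joint passes its speed limit or range.

## Working session

There is one attempt and no reset: what is moved stays moved. The work goes in short steps, Python scripts to look and compute and a tool call to move; the robot and the scene stay as the last step left them, time stands still between calls to the robot, and variables do not carry over. Pictures are saved under pics/ and viewed, at most 10 in all, crops included, and the job is handed in when it is done.

Besides the shell and the picture viewer there is one more tool, called as name([rows], argument=value, ...), one row to a line, values as JSON. play_rows: Moves the arm, as the interface text tells. Its arguments: {"type":"object","properties":{"plan":{"type":"array","items":{"type":"object","properties":{"dp":{"type":"array","items":{"type":"number"}},"twist":{"type":"array","items":{"type":"number"}}}}},"gripper":{"type":"number"},"newtons":{"type":"number"}},"required":["plan"]}

```bash
mkdir -p pics
cat > h.py <<'E'
import numpy as np, cv2
from station import robot
def grab(n):
    s=robot.sense(); im,d=robot.get_image(n); p=robot.camera_params(n)
    f=200/np.tan(np.radians(p['vfov']/2)); K=np.array([[f,0,p['cx']],[0,f,p['cy']],[0,0,1]])
    if 'world_to_cam' in p: T=np.linalg.inv(np.array(p['world_to_cam']))
    else:
        W=np.eye(4); W[:3,:3]=s['eef_rot']; W[:3,3]=s['position']; T=W@np.array(p['tool_from_camera'])
    return im,d,K,np.array(p['D'],float),T
def rays(px,K,D,T):
    u=cv2.undistortPoints(np.array(px,float).reshape(-1,1,2),K,D)[:,0]
    v=np.c_[u[:,0],-u[:,1],-np.ones(len(u))]
    return T[:3,3],v@T[:3,:3].T      # unit depth rays
def cloud(d,K,D,T):
    h,w=d.shape; g=np.stack(np.meshgrid(np.arange(w),np.arange(h)),-1).reshape(-1,2)
    o,r=rays(g,K,D,T); P=(o+r*d.reshape(-1,1)).reshape(h,w,3); P[d==0]=np.nan
    return P
E
python3 - <<'E'
from h import *
for n in ['scene','side']:
    im,d,K,D,T=grab(n); cv2.imwrite(f'pics/{n}0.png',im[:,:,::-1]); np.savez(f'{n}.npz',im=im,d=d,K=K,D=D,T=T)
    print(n,T[:3,3].round(3),(-T[:3,2]).round(2),K[0,0],(d>0).mean())
s=robot.sense(); print(s)
E
```

```text
scene [0.969 0.336 0.939] [-0.41 -0.34 -0.85] 405.47234585123175 0.9961328125
side [ 0.217 -0.502  0.889] [ 0.38  0.52 -0.76] 442.76609722752306 0.995984375
{'time_s': 0.1, 'joint_positions': array([ 6.90408083e+01,  7.23567636e+00, -2.31954351e+00,  8.05232629e+01,
       -1.65693133e-03,  8.99988040e+01]), 'qvel': array([-0.14942338, -0.07280105,  0.13016544, -0.00474545,  0.10780064,
        0.01618905]), 'effort': array([ 1.04024242e-03, -4.36901450e+01,  3.53607523e+01,  1.37440913e-02,
       -8.90849037e-05, -6.19842417e-07]), 'position': array([0.18767328, 0.48992446, 0.2306345 ]), 'eef_rot': array([[-9.33842914e-01,  3.57683098e-01, -4.62969688e-04],
       [ 3.57683396e-01,  9.33842024e-01, -1.28949576e-03],
       [-2.88902870e-05, -1.36978304e-03, -9.99999061e-01]]), 'wrist_force': array([ 0.079592  , -0.05117537, -0.71654506]), 'torque': array([-0.0022764 , -0.02386888, -0.01819058]), 'finger_force': 0.0, 'grip_width': 0.9987668333217743}
```

View pics/scene0.png

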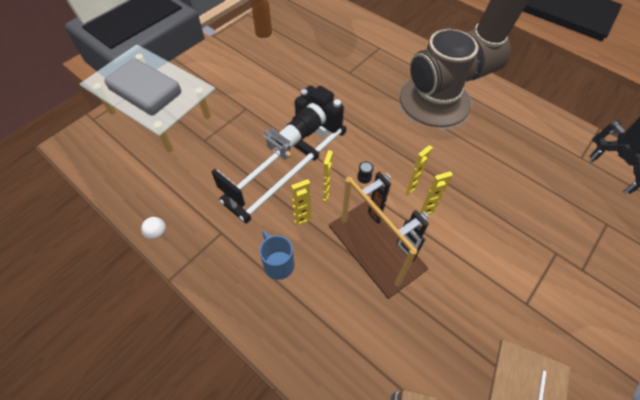

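View pics/side0.png

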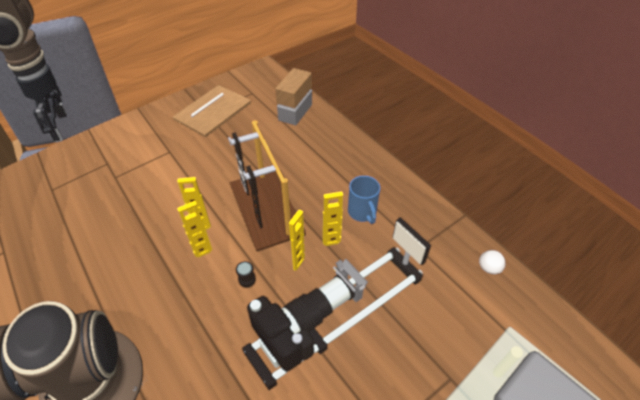

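```bash
cat > m.py <<'E'
from h import *
V=[]; C=[]
for n in ['scene','side']:
    z=np.load(n+'.npz'); P=cloud(z['d'],z['K'],z['D'],z['T']); V.append(P); C.append(z['im'])
    hsv=cv2.cvtColor(z['im'],cv2.COLOR_RGB2HSV); x,y,Z=P[...,0],P[...,1],P[...,2]
    def rep(nm,m):
        Q=P[m]; 
        if len(Q)<5: print(n,nm,len(Q)); return
        (c,s,a)=cv2.minAreaRect(Q[:,:2].astype(np.float32)*1000)
        print(n,nm,len(Q),'rect c',np.round(c,1),'size',np.round(s,1),'ang',round(a,2),'z',np.nanpercentile(Q[:,2],[2,50,98]).round(3))
    H,S,L=hsv[...,0],hsv[...,1],hsv[...,2]
    ws=(abs(x-.4)<.4)&(abs(y)<.6)
    brass=(H>12)&(H<24)&(S>120)&(Z>.19)&(Z<.215)&ws
    rep('bar',brass)
    yel=(H>24)&(H<34)&(S>150)&(Z>.05)&ws
    k,lab=cv2.connectedComponents(yel.astype(np.uint8))
    for i in range(1,k):
        if (lab==i).sum()>60: rep('yellow',lab==i)
    rep('mug',(H>95)&(H<125)&(S>90)&(Z>.03)&(Z<.11)&ws)
    allh=(Z>.05)&(Z<.3)&ws&~yel&~brass
    k,lab=cv2.connectedComponents(allh.astype(np.uint8))
    for i in range(1,k):
        if (lab==i).sum()>40: rep('obj px'+str(np.argwhere(lab==i).mean(0).round()[::-1]),lab==i)
# top-down colour map, 1 mm/px, z>0.02 with highest on top
M=np.zeros((600,800,3),np.uint8)
P=np.concatenate([v.reshape(-1,3) for v in V]); c=np.concatenate([i.reshape(-1,3) for i in C])
ok=np.isfinite(P[:,0])&(P[:,2]>.02)&(P[:,2]<.25); P=P[ok];c=c[ok]; o=np.argsort(P[:,2])
for p,q in zip(P[o],c[o]):
    r,cc=int(600-(p[0]-.15)*1100),int(400-p[1]*1100)
    cv2.rectangle(M,(cc,r),(cc+1,r+1),tuple(int(t) for t in q[::-1]),-1) if 0<=r<600 and 0<=cc<800 else 0
cv2.imwrite('pics/top.png',M)
E
python3 m.py
```

```text
scene bar 508 rect c [565.8 160.9] size [222.2  14.4] ang 76.14 z [0.193 0.202 0.206]
scene yellow 99 rect c [345.5 136.5] size [10.4 40.9] ang 83.64 z [0.139 0.181 0.184]
scene yellow 76 rect c [512.2 -24. ] size [40.9  9.9] ang 23.56 z [0.147 0.182 0.184]
scene yellow 78 rect c [377.9 208.4] size [11.4 41.7] ang 62.13 z [0.177 0.182 0.185]
scene yellow 77 rect c [610.8 -22.6] size [10.9 39.7] ang 66.15 z [0.179 0.182 0.184]
scene mug 744 rect c [731.6   8.1] size [94.6 71.5] ang 40.07 z [0.031 0.067 0.093]
scene obj px[441.  70.] 3293 rect c [54.6 -8.1] size [159.7 109. ] ang 89.93 z [0.057 0.179 0.233]
scene obj px[164. 100.] 3813 rect c [ 611.1 -529.1] size [222.4 164.9] ang 6.27 z [0.07  0.121 0.167]
scene obj px[308. 119.] 2813 rect c [ 438.  -182.5] size [129.2 216.8] ang 87.58 z [0.074 0.138 0.176]
scene obj px[598. 148.] 256 rect c [170.9 438. ] size [38.5 25.5] ang 68.31 z [0.248 0.288 0.3  ]
scene obj px[327. 175.] 176 rect c [512.8 -21.8] size [44.2  9. ] ang 17.69 z [0.053 0.127 0.179]
scene obj px[418. 169.] 216 rect c [344.6 139.8] size [ 9.7 46.6] ang 78.04 z [0.052 0
[... 2178 characters left out ...]
.092]
side obj px[293. 225.] 645 rect c [527.3   6.9] size [109.6  33.9] ang 64.95 z [0.053 0.118 0.183]
side obj px[332. 216.] 567 rect c [609.9 -24.3] size [10.8 44.2] ang 63.65 z [0.052 0.11  0.177]
side obj px[411. 242.] 955 rect c [ 699.9 -180.5] size [95.5 17.6] ang 89.77 z [0.064 0.123 0.147]
side obj px[301. 317.] 5484 rect c [ 438.1 -183.8] size [127.8 221.7] ang 89.09 z [0.078 0.14  0.174]
side obj px[244. 269.] 156 rect c [391.   10.2] size [35.5 36. ] ang 66.54 z [0.05  0.052 0.055]
side obj px[ 76. 345.] 5897 rect c [ 53.4 -11.3] size [155.1 106.8] ang 89.99 z [0.068 0.199 0.232]
side obj px[516. 374.] 5521 rect c [ 623.5 -528.6] size [197.5 159.7] ang 5.56 z [0.116 0.121 0.166]
```

Run:
```python
import cv2,numpy as np
a=cv2.imread('pics/scene0.png')[150:280,320:460]; b=cv2.imread('pics/side0.png')[110:260,200:300]
a=cv2.resize(a,None,fx=3.5,fy=3.5,interpolation=3); b=cv2.resize(b,(int(100*3.03),455),interpolation=3)
cv2.imwrite('pics/crop.png',np.hstack([a,b]))
```

```text
(no output)
```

View pics/crop.png

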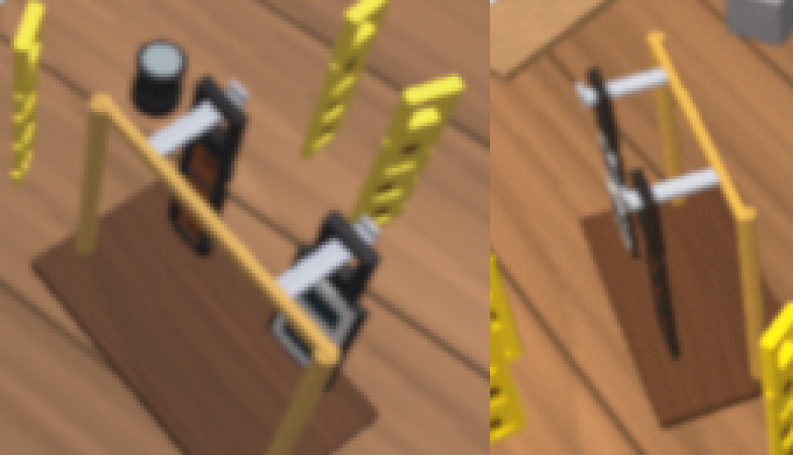

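View pics/top.png

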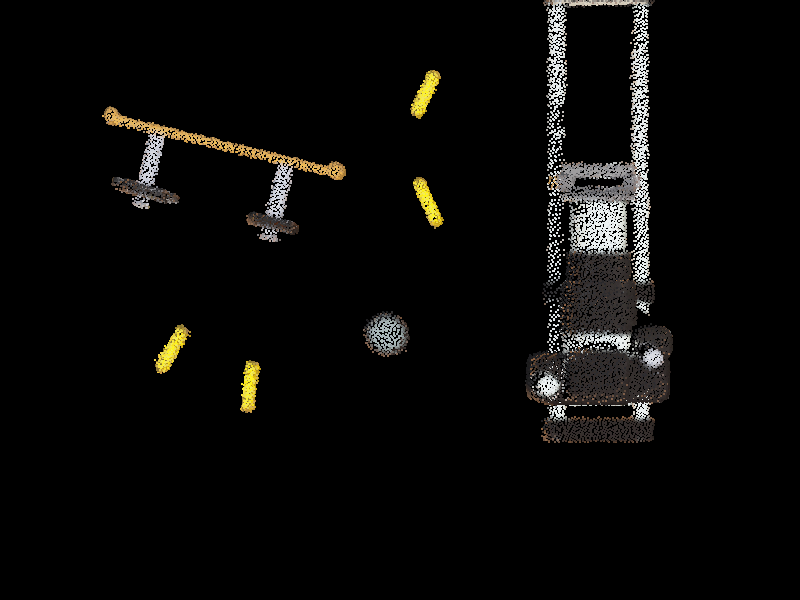

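The strip carrier is the dark, narrow plate with orange film at scene pixel (379,195), on the stand's -y hook. The other dark plate, at (413,237), has white slide mounts and is the slide carrier. The four yellow look-alikes are not meant. Next I'll measure the handle, bar and gate precisely.

```bash
cat > p.py <<'E'
from h import *
def rect(Q): 
    c,s,a=cv2.minAreaRect(Q[:,:2].astype(np.float32)*1000); return np.round(c,1),np.round(s,1),round(a,2)
for n in ['scene','side']:
    z=np.load(n+'.npz'); P=cloud(z['d'],z['K'],z['D'],z['T']); im=z['im'].astype(int); Q=P.reshape(-1,3); c=im.reshape(-1,3)
    near=lambda x,y,r: np.hypot(Q[:,0]-x,Q[:,1]-y)<r
    S=cv2.cvtColor(z['im'],cv2.COLOR_RGB2HSV).reshape(-1,3)
    bar=(S[:,0]>12)&(S[:,0]<24)&(S[:,1]>120)&(Q[:,2]>.198)&(Q[:,2]<.208)&(Q[:,0]>.53)&(Q[:,0]<.61)
    l=cv2.fitLine(Q[bar,:2].astype(np.float32),cv2.DIST_HUBER,0,.001,.001).ravel(); print(n,'bar',l.round(4),'ang',np.degrees(np.arctan2(l[1],l[0])).round(2))
    dark=(c.max(1)<75)
    for nm,x,y in [('strip',.493,.116),('slide',.52,.235)]:
        m=near(x,y,.045)&(Q[:,2]>.2)&(Q[:,2]<.216)&dark; print(nm,m.sum(),rect(Q[m]),Q[m,2].max().round(4),np.median(Q[m,2]).round(4))
    m=near(.53,-.18,.055)&(Q[:,2]>.142)&(Q[:,2]<.152); print('gate top',m.sum(),rect(Q[m]),np.median(Q[m,2]).round(4))
    for y in (-.139,-.219): 
        m=(abs(Q[:,1]-y)<.01)&(Q[:,0]>.56)&(Q[:,0]<.68)&(Q[:,2]<.12)&(Q[:,2]>.015)&(c.min(1)>120)
        l=cv2.fitLine(Q[m,:2].astype(np.float32),cv2.DIST_HUBER,0,.001,.001).ravel(); print('rail',m.sum(),l.round(4))
    m=(Q[:,0]>.68)&(Q[:,0]<.72)&(abs(Q[:,1]+.18)<.06)&(Q[:,2]>.135)&(Q[:,2]<.155); print('panel',rect(Q[m]))
E
python3 p.py
```

```text
scene bar [0.241  0.9705 0.5681 0.1714] ang 76.05
strip 71 (array([494.8, 117.4]), array([38.4,  7.9]), 75.5) 0.212 0.209
slide 78 (array([524.4, 233.2]), array([37.6,  8.4]), 73.41) 0.2129 0.2089
gate top 153 (array([ 529.1, -179.9]), array([75.2, 35.2]), 89.08) 0.1457
rail 241 [ 1.     -0.0067  0.6181 -0.1391]
rail 176 [ 0.9998 -0.0201  0.6255 -0.2145]
panel (array([ 701.1, -179.4]), array([16.9, 97.2]), 0.05)
side bar [0.2328 0.9725 0.5613 0.1527] ang 76.54
strip 48 (array([491. , 115.2]), array([39.8,  8.8]), 79.02) 0.2133 0.2083
slide 34 (array([519.5, 228.5]), array([33.4,  7.7]), 75.48) 0.2122 0.2092
gate top 238 (array([ 530.4, -180.2]), array([36.1, 76.2]), 0.66) 0.145
rail 189 [ 1.      0.0014  0.6332 -0.1436]
rail 353 [ 1.000e+00 -7.000e-04  6.250e-01 -2.197e-01]
panel (array([ 700.2, -180.3]), array([95. , 17.2]), 89.77)
```

play_rows([
  {"dp": [2,-3,4],"twist": [0,0,0]},
  {"dp": [4,-6,7],"twist": [0,0,0.13]},
  {"dp": [6.5,-9,7],"twist": [0,0,0.13]},
  {"dp": [9,-12,7],"twist": [0,0,0.13]},
  {"dp": [11,-15,7],"twist": [0,0,0.13]},
  {"dp": [13.5,-18,7],"twist": [0,0,0.13]},
  {"dp": [16,-22,7],"twist": [0,0,0.13]},
  {"dp": [18.5,-26,7],"twist": [0,0,0.13]},
  {"dp": [20,-31,7],"twist": [0,0,0.13]},
  {"dp": [20,-34,7],"twist": [0,0,0.13]},
], gripper=0, newtons=60)

```text
time_s: 0.93
position: [0.3876, 0.1577, 0.3005]
eef_rot: [[-0.972, 0.234, -0.001], [0.234, 0.972, -0.001], [0.001, -0.001, -1.0]]
wrist_force: [1.6, -1.3, -0.4]
grip_width: 0.997
finger_force: 0.0
```

play_rows([
  {"dp": [2,-0.8,0],"twist": [0,0,0]},
  {"dp": [4,-1.6,0],"twist": [0,0,0]},
  {"dp": [6,-2.4,0],"twist": [0,0,0]},
  {"dp": [7,-3,0],"twist": [0,0,0]},
  {"dp": [7.5,-3.35,0],"twist": [0,0,0]},
  {"dp": [7.5,-3.35,0],"twist": [0,0,0]},
  {"dp": [7.5,-3.35,0],"twist": [0,0,0]},
  {"dp": [7.5,-3.35,0],"twist": [0,0,0]},
  {"dp": [7.5,-3.35,0],"twist": [0,0,0]},
  {"dp": [7.5,-3.35,0],"twist": [0,0,0]},
])

```text
time_s: 1.77
position: [0.4609, 0.1264, 0.3016]
eef_rot: [[-0.973, 0.233, 0.0], [0.233, 0.973, 0.0], [-0.0, 0.0, -1.0]]
wrist_force: [-0.0, 0.6, 0.3]
grip_width: 0.998
finger_force: 0.0
```

```bash
cat > w.py <<'E'
from h import *
im,d,K,D,T=grab('wrist'); cv2.imwrite('pics/w1.png',im[:,:,::-1]); P=cloud(d,K,D,T); s=robot.sense()
print(s['position'],T[:3,3].round(3),(-T[:3,2]).round(2)); Q=P.reshape(-1,3); c=im.reshape(-1,3)
m=(np.hypot(Q[:,0]-.493,Q[:,1]-.1165)<.05)&(Q[:,2]>.2)&(Q[:,2]<.216); print(m.sum())
m&=c.max(1)<75; print(m.sum())
if m.sum()>5: print(cv2.minAreaRect(Q[m,:2].astype(np.float32)*1000),np.median(Q[m,2]))
E
python3 w.py
```

```text
[0.46098494 0.12634516 0.30157391] [0.38  0.146 0.444] [ 0.32 -0.08 -0.95]
1336
598
((493.3141174316406, 117.37171936035156), (39.912967681884766, 11.017059326171875), 76.0656967163086) 0.20937783773289678
```

View pics/w1.png

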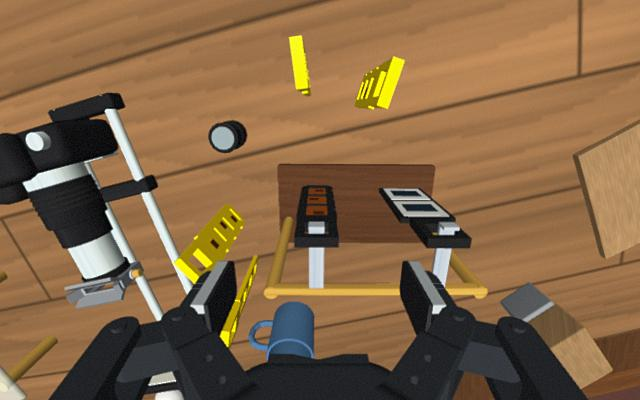

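The wrist view confirms it: the strip carrier with three orange frames is at (316,205), and the slide carrier is at (418,208). The handle top measures 39.9 x 11 mm at (0.4933, 0.1174), angle 76.1°.

play_rows([
  {"dp": [2,-0.5,-1],"twist": [0,0,0]},
  {"dp": [3.2,-0.9,-3],"twist": [0,0,0]},
  {"dp": [3.2,-0.9,-5],"twist": [0,0,-0.005]},
  {"dp": [3.2,-0.9,-7],"twist": [0,0,-0.007]},
  {"dp": [3.2,-0.9,-7],"twist": [0,0,-0.007]},
  {"dp": [3.2,-0.9,-7],"twist": [0,0,-0.007]},
  {"dp": [3.2,-0.9,-7],"twist": [0,0,-0.007]},
  {"dp": [3.2,-0.9,-7],"twist": [0,0,-0.007]},
  {"dp": [3.2,-0.9,-7],"twist": [0,0,-0.007]},
  {"dp": [3.2,-0.9,-7],"twist": [0,0,-0.007]},
])

```text
time_s: 2.65
position: [0.4939, 0.1171, 0.2324]
eef_rot: [[-0.971, 0.24, 0.002], [0.24, 0.971, 0.0], [-0.002, 0.001, -1.0]]
wrist_force: [0.3, 0.0, -0.3]
grip_width: 0.999
finger_force: 0.0
```

```bash
python3 w.py; python3 -c "
from h import *
s=robot.sense();print(s['position'],s['wrist_force'],s['joint_positions'])"
```

```text
[0.4937925  0.11706892 0.23213412] [0.413 0.138 0.374] [ 0.32 -0.08 -0.95]
2597
1185
((493.0414733886719, 117.46131134033203), (40.19809341430664, 10.623922348022461), 76.21446990966797) 0.2093806091707176
[0.4937925  0.11706892 0.23213412] [-0.21549973 -0.69631807  1.0185792 ] [ 1.33368202e+01  5.23710733e+00 -4.38216122e+00  8.02979259e+01
  1.17145295e-03  2.72389127e+01]
```

play_rows([
  {"dp": [-0.05,0.03,-1.5],"twist": [0,0,0]},
  {"dp": [-0.05,0.03,-3],"twist": [0,0,0]},
  {"dp": [-0.05,0.03,-4.5],"twist": [0,0,0]},
  {"dp": [-0.05,0.03,-5.5],"twist": [0,0,0]},
  {"dp": [-0.05,0.03,-6],"twist": [0,0,0]},
  {"dp": [-0.05,0.03,-6.5],"twist": [0,0,0]},
  {"dp": [-0.05,0.03,-6.5],"twist": [0,0,0]},
  {"dp": [-0.05,0.03,-6.5],"twist": [0,0,0]},
  {"dp": [-0.05,0.03,-6.5],"twist": [0,0,0]},
  {"dp": [-0.05,0.03,-6.5],"twist": [0,0,0]},
])

```text
time_s: 3.53
position: [0.4934, 0.1173, 0.167]
eef_rot: [[-0.971, 0.24, 0.001], [0.24, 0.971, 0.0], [-0.001, 0.001, -1.0]]
wrist_force: [0.2, -0.1, 0.3]
grip_width: 1.0
finger_force: 0.0
```

play_rows([
  {"dp": [0,0,0],"twist": [0,0,0]},
  {"dp": [0,0,0],"twist": [0,0,0]},
  {"dp": [0,0,0],"twist": [0,0,0]},
  {"dp": [0,0,0],"twist": [0,0,0]},
  {"dp": [0,0,0],"twist": [0,0,0]},
  {"dp": [0,0,0],"twist": [0,0,0]},
  {"dp": [0,0,0],"twist": [0,0,0]},
  {"dp": [0,0,0],"twist": [0,0,0]},
  {"dp": [0,0,0],"twist": [0,0,0]},
  {"dp": [0,0,0],"twist": [0,0,0]},
], gripper=255, newtons=60)

```text
time_s: 4.37
position: [0.4931, 0.1173, 0.1666]
eef_rot: [[-0.971, 0.24, 0.001], [0.24, 0.971, 0.0], [-0.0, 0.0, -1.0]]
wrist_force: [-0.7, 0.8, 3.8]
grip_width: 0.462
finger_force: 60.1
```

play_rows([
  {"dp": [0,0,0.5],"twist": [0,0,0]},
  {"dp": [0,0,1],"twist": [0,0,0]},
  {"dp": [0,0,1.5],"twist": [0,0,0]},
  {"dp": [0,0,1.5],"twist": [0,0,0]},
  {"dp": [0,0,1.5],"twist": [0,0,0]},
  {"dp": [-1,0.25,1.5],"twist": [0,0,0]},
  {"dp": [-2,0.5,1.5],"twist": [0,0,0]},
  {"dp": [-3.5,0.85,1.5],"twist": [0,0,0]},
  {"dp": [-5,1.2,1.5],"twist": [0,0,0]},
  {"dp": [-6,1.45,1.5],"twist": [0,0,0]},
])

```text
time_s: 5.2
position: [0.4307, 0.1319, 0.1811]
eef_rot: [[-0.971, 0.24, -0.001], [0.24, 0.971, -0.0], [0.001, -0.0, -1.0]]
wrist_force: [0.0, 0.3, -0.6]
grip_width: 0.459
finger_force: 60.3
```

play_rows([
  {"dp": [0,0,0],"twist": [0,0,0]},
  {"dp": [0,0,0],"twist": [0,0,0]},
  {"dp": [0,0,2],"twist": [0,0,0]},
  {"dp": [0,0,4],"twist": [0,0,0]},
  {"dp": [0,0,6],"twist": [0,0,0]},
  {"dp": [0,0,9],"twist": [0,0,0]},
  {"dp": [0,0,12],"twist": [0,0,0]},
  {"dp": [0,0,14],"twist": [0,0,0]},
  {"dp": [0,0,16],"twist": [0,0,0]},
  {"dp": [0,0,17],"twist": [0,0,0]},
])

```text
time_s: 6.03
position: [0.434, 0.1318, 0.3538]
eef_rot: [[-0.971, 0.241, 0.003], [0.241, 0.971, 0.001], [-0.003, 0.002, -1.0]]
wrist_force: [0.1, -0.3, -0.7]
grip_width: 0.462
finger_force: 60.5
```

Run:
```python
from h import *
im,d,K,D,T=grab('side'); cv2.imwrite('pics/s2.png',cv2.resize(im[:250,150:450,::-1],None,fx=2,fy=2))
s=robot.sense(); print(s['position'],s['wrist_force'],s['grip_width'],s['finger_force'])
P=cloud(d,K,D,T).reshape(-1,3); p=s['position']; m=(np.hypot(P[:,0]-p[0],P[:,1]-p[1])<.05)&(P[:,2]<p[2]-.03)&(P[:,2]>.06)&(im.reshape(-1,3).max(1)<110)
print(m.sum(),P[m,2].min()); Q=P[m]; R=s['eef_rot']; L=(Q-p)@R
for a,b in [(.03,.06),(.06,.09),(.09,.12),(.12,.16)]:
    k=(L[:,2]>a)&(L[:,2]<b); print(a,k.sum(),L[k].mean(0).round(4),L[k].min(0).round(4),L[k].max(0).round(4))
```

```text
[0.43429066 0.13187001 0.35462651] [-0.20515995 -0.22948576 -0.11404726] 0.4606385603407934 60.45665357261896
157 0.19918124530250036
0.03 49 [ 0.0007 -0.0121  0.0461] [-0.0026 -0.0238  0.0302] [0.0032 0.014  0.0591]
0.06 42 [ 0.0007 -0.0105  0.0754] [-0.0023 -0.0232  0.0606] [0.0026 0.0183 0.0897]
0.09 42 [ 0.0008 -0.0099  0.1037] [-0.0019 -0.0247  0.0903] [0.0024 0.0179 0.1197]
0.12 24 [-0.001  -0.0058  0.1291] [-0.0449 -0.0237  0.1201] [0.0029 0.019  0.1556]
```

play_rows([
  {"dp": [1,-2,0.5],"twist": [0,0,0.02]},
  {"dp": [2,-5,0.5],"twist": [0,0,0.05]},
  {"dp": [3,-8,0.5],"twist": [0,0,0.08]},
  {"dp": [4,-11.5,0.5],"twist": [0,0,0.11]},
  {"dp": [5,-15,0.5],"twist": [0,0,0.14]},
  {"dp": [6,-18.5,0.5],"twist": [0,0,0.17]},
  {"dp": [7,-22,0.5],"twist": [0,0,0.2]},
  {"dp": [8,-25,0.5],"twist": [0,0,0.22]},
  {"dp": [9,-28,0.5],"twist": [0,0,0.235]},
  {"dp": [9.5,-31,0.5],"twist": [0,0,0.243]},
])

```text
time_s: 6.92
position: [0.529, -0.1804, 0.3549]
eef_rot: [[-1.0, -0.0, -0.001], [-0.0, 1.0, 0.0], [0.001, 0.0, -1.0]]
wrist_force: [-0.0, -0.3, -1.1]
grip_width: 0.456
finger_force: 60.5
```

play_rows([
  {"dp": [0,0,0],"twist": [0,0,0]},
  {"dp": [0,0,0],"twist": [0,0,0]},
  {"dp": [0,0,0],"twist": [0,0,0]},
  {"dp": [0,0,0],"twist": [0,0,0]},
  {"dp": [0,0,0],"twist": [0,0,0]},
  {"dp": [0,0,0],"twist": [0,0,0]},
  {"dp": [0,0,0],"twist": [0,0,0]},
  {"dp": [0,0,0],"twist": [0,0,0]},
  {"dp": [0,0,0],"twist": [0,0,0]},
  {"dp": [0,0,0],"twist": [0,0,0]},
])

```text
time_s: 7.75
position: [0.528, -0.1781, 0.3564]
eef_rot: [[-1.0, -0.001, 0.0], [-0.001, 1.0, -0.0], [-0.0, -0.0, -1.0]]
wrist_force: [-0.2, -0.6, 0.1]
grip_width: 0.462
finger_force: 60.7
```

```bash
cat > g.py <<'E'
from h import *
s=robot.sense(); p=s['position']; R=s['eef_rot']; print(p.round(4),R.round(3).tolist())
out=[]
for n in ['scene','side','wrist']:
    im,d,K,D,T=grab(n); P=cloud(d,K,D,T).reshape(-1,3); c=im.reshape(-1,3)
    g=(abs(P[:,0]-.53)<.04)&(abs(P[:,1]+.18)<.05)
    t=g&(P[:,2]>.141)&(P[:,2]<.150); print(n,'top',t.sum(), cv2.minAreaRect(P[t,:2].astype(np.float32)*1000) if t.sum()>5 else '')
    L=(P-p)@R; h=(abs(L[:,0])<.02)&(abs(L[:,1])<.035)&(L[:,2]>.03)&(L[:,2]<.16)&(P[:,2]>.155)
    Q=L[h]
    for a,b in [(.03,.07),(.07,.11),(.11,.15)]:
        k=(Q[:,2]>a)&(Q[:,2]<b); 
        if k.sum()>3: print('  car',a,k.sum(),Q[k].mean(0).round(4),np.percentile(Q[k],2,axis=0).round(4),np.percentile(Q[k],98,axis=0).round(4))
    if h.sum(): print('  bottom z',P[h,2].min())
    uv=cv2.projectPoints(np.zeros((1,3)),np.zeros(3),np.zeros(3),K,D)  # placeholder
    W=np.linalg.inv(T); q=W[:3,:3]@np.array([.53,-.18,.18])+W[:3,3]; u=cv2.projectPoints(np.array([[q[0],-q[1],-q[2]]]),np.zeros(3),np.zeros(3),K,D)[0].ravel().astype(int)
    x0,y0=np.clip(u-[40,60],[0,0],[560,280]); out.append(cv2.resize(im[y0:y0+120,x0:x0+80,::-1],(260,390),interpolation=3))
cv2.imwrite('pics/g%d.png'%int(s['time_s']*10),np.hstack(out)); print('g%d'%int(s['time_s']*10))
E
python3 g.py
```

```text
[ 0.528  -0.1781  0.3564] [[-1.0, -0.001, 0.0], [-0.001, 1.0, -0.0], [-0.0, -0.0, -1.0]]
scene top 161 ((528.8410034179688, -180.890380859375), (74.98917388916016, 35.461517333984375), 88.90646362304688)
  car 0.03 196 [-0.0012  0.0015  0.0495] [-0.0041 -0.0207  0.0308] [0.0029 0.0222 0.0685]
  car 0.07 182 [-0.0009  0.0004  0.089 ] [-0.0035 -0.0226  0.0707] [0.003  0.0213 0.1089]
  car 0.11 121 [-0.0012  0.0007  0.1234] [-0.0034 -0.022   0.1105] [0.0018 0.0211 0.1372]
  bottom z 0.2177149834409159
side top 270 ((530.755859375, -179.9316864013672), (76.69609069824219, 34.52841567993164), 89.93580627441406)
  car 0.03 300 [ 0.0009 -0.0021  0.0494] [-0.003  -0.0226  0.0307] [0.0031 0.0209 0.0692]
  car 0.07 282 [ 0.0009 -0.0025  0.0892] [-0.0031 -0.0226  0.0704] [0.003  0.0213 0.1089]
  car 0.11 183 [ 0.0012 -0.0016  0.1244] [-0.0023 -0.0224  0.1112] [0.0032 0.0208 0.1392]
  bottom z 0.21442432476565265
wrist top 780 ((530.3243408203125, -179.33351135253906), (76.34891510009766, 33.612815856933594), 89.9830093383789)
  car 0.03 1375 [ 0.0012 -0.0001  0.048 ] [-0.0003 -0.0211  0.0307] [0.0028 0.021  0.0689]
  car 0.07 832 [ 0.0013 -0.0001  0.088 ] [-0.0003 -0.021   0.0708] [0.0027 0.0212 0.1089]
  car 0.11 454 [0.0015 0.0003 0.1238] [-0.0002 -0.0207  0.1109] [0.0027 0.021  0.1374]
  bottom z 0.2178875619138108
g77
```

View pics/g77.png

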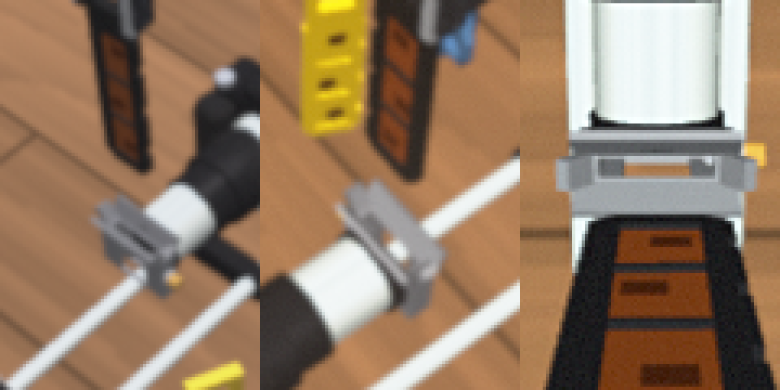

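Run:
```python
from h import *
# slot: points at top level split by lower/missing region; print top-plate profile lines
for n in ['scene','side','wrist']:
    im,d,K,D,T=grab(n); P=cloud(d,K,D,T).reshape(-1,3)
    for nm,ax,ot,c0,w in [('x-profile at y=-.18',0,1,-.18,.012),('y-profile at x=.53',1,0,.53,.006)]:
        g=(abs(P[:,0]-.53)<.03)&(abs(P[:,1]+.18)<.05)&(abs(P[:,ot]-c0)<w)&(P[:,2]>.09)&(P[:,2]<.16)
        v=(P[g,ax]*1000); z=P[g,2]*1000; b=np.floor(v/3)*3
        print(n,nm,[(int(k),int(z[b==k].max())) for k in np.unique(b)])
```

```text
scene x-profile at y=-.18 [(498, 136), (501, 138), (504, 138), (507, 138), (510, 145), (513, 148), (516, 148), (519, 145), (522, 140), (525, 135), (531, 132), (534, 137), (537, 140), (540, 147), (543, 151), (546, 148)]
scene y-profile at x=.53 [(-219, 148), (-216, 149), (-213, 147), (-210, 146), (-207, 140), (-204, 134), (-201, 133), (-198, 131), (-195, 136), (-192, 133), (-189, 137), (-186, 138), (-183, 134), (-180, 135), (-177, 134), (-174, 136), (-171, 137), (-168, 135), (-165, 134), (-162, 135), (-159, 137), (-156, 138), (-153, 142), (-150, 145), (-147, 149), (-144, 147), (-141, 117), (-138, 117), (-135, 114)]
side x-profile at y=-.18 [(498, 137), (501, 137), (504, 135), (507, 137), (510, 138), (513, 147), (516, 146), (519, 142), (522, 138), (525, 134), (534, 137), (537, 140), (540, 147), (543, 147), (546, 146)]
side y-profile at x=.53 [(-219, 149), (-216, 148), (-213, 148), (-210, 142), (-207, 137), (-204, 134), (-201, 134), (-198, 136), (-195, 133), (-192, 136), (-189, 131), (-186, 134), (-183, 134), (-180, 132), (-177, 132), (-174, 133), (-171, 134), (-168, 137), (-165, 135), (-162, 134), (-159, 135), (-156, 143), (-153, 144), (-150, 149), (-147, 148), (-144, 145), (-141, 111)]
wrist x-profile at y=-.18 [(498, 137), (501, 138), (504, 138), (507, 137), (510, 140), (513, 148), (516, 147), (519, 144), (522, 140), (525, 135), (534, 137), (537, 142), (540, 146), (543, 148)]
wrist y-profile at x=.53 [(-219, 147), (-216, 149), (-213, 148), (-210, 145), (-207, 140), (-204, 135), (-201, 135), (-198, 136), (-195, 137), (-192, 135), (-189, 136), (-186, 135), (-183, 137), (-180, 135), (-177, 136), (-174, 136), (-171, 135), (-168, 136), (-165, 136), (-162, 136), (-159, 136), (-156, 138), (-153, 144), (-150, 147), (-147, 149), (-144, 146), (-141, 117), (-138, 117)]
```

Looking from the wrist, the gate slot is centred at about (0.530, -0.180) with yaw near 0. The ball housing is at +y, and the carrier hangs straight.

play_rows([
  {"dp": [0.2,-0.2,-1],"twist": [0,0,0]},
  {"dp": [0.2,-0.2,-2.5],"twist": [0,0,0]},
  {"dp": [0.2,-0.2,-4],"twist": [0,0,0]},
  {"dp": [0.2,-0.2,-5],"twist": [0,0,0]},
  {"dp": [0.2,-0.2,-5.5],"twist": [0,0,0]},
  {"dp": [0.2,-0.2,-6],"twist": [0,0,0]},
  {"dp": [0.2,-0.2,-6.3],"twist": [0,0,0]},
  {"dp": [0.2,-0.2,-6.3],"twist": [0,0,0]},
  {"dp": [0.2,-0.2,-6.3],"twist": [0,0,0]},
  {"dp": [0.2,-0.2,-6.3],"twist": [0,0,0]},
])

```text
time_s: 8.88
position: [0.5302, -0.1803, 0.2939]
eef_rot: [[-1.0, -0.0, 0.001], [-0.0, 1.0, -0.0], [-0.001, -0.0, -1.0]]
wrist_force: [0.8, 0.5, -0.6]
grip_width: 0.458
finger_force: 60.7
```

```bash
python3 g.py | grep -v car; python3 -c "
from h import *
print(robot.sense()['wrist_force'])"
```

```text
[ 0.5302 -0.1803  0.2939] [[-1.0, -0.0, 0.001], [-0.0, 1.0, -0.0], [-0.001, -0.0, -1.0]]
scene top 108 ((531.8643798828125, -179.77035522460938), (33.787864685058594, 76.05767059326172), 4.297739028930664)
  bottom z 0.15570637614604876
side top 184 ((530.8866577148438, -179.80209350585938), (34.33741760253906, 76.31452178955078), 0.2843925952911377)
  bottom z 0.155134337585623
wrist top 742 ((530.9893798828125, -179.68190002441406), (34.40074157714844, 76.95108795166016), 0.058088768273591995)
  bottom z 0.15580837423457122
g88
[-0.0958707   0.8594884  -1.05759181]
```

play_rows([
  {"dp": [0.03,0.03,-0.4],"twist": [0,0,0]},
  {"dp": [0.03,0.03,-0.8],"twist": [0,0,0]},
  {"dp": [0.03,0.03,-1.2],"twist": [0,0,0]},
  {"dp": [0.03,0.03,-1.6],"twist": [0,0,0]},
  {"dp": [0.03,0.03,-2],"twist": [0,0,0]},
  {"dp": [0.03,0.03,-2.4],"twist": [0,0,0]},
  {"dp": [0.03,0.03,-2.8],"twist": [0,0,0]},
  {"dp": [0.03,0.03,-3],"twist": [0,0,0]},
  {"dp": [0.03,0.03,-3],"twist": [0,0,0]},
  {"dp": [0.03,0.03,-3],"twist": [0,0,0]},
])

```text
time_s: 9.87
position: [0.5302, -0.1799, 0.2632]
eef_rot: [[-1.0, -0.0, -0.0], [-0.0, 1.0, 0.0], [0.0, 0.0, -1.0]]
wrist_force: [-0.7, 0.3, -1.6]
grip_width: 0.458
finger_force: 60.7
```

play_rows([
  {"dp": [0,0,-0.4],"twist": [0,0,0]},
  {"dp": [0,0,-0.8],"twist": [0,0,0]},
  {"dp": [0,0,-1.2],"twist": [0,0,0]},
  {"dp": [0,0,-1.6],"twist": [0,0,0]},
  {"dp": [0,0,-2],"twist": [0,0,0]},
  {"dp": [0,0,-2.4],"twist": [0,0,0]},
  {"dp": [0,0,-2.8],"twist": [0,0,0]},
  {"dp": [0,0,-3.2],"twist": [0,0,0]},
  {"dp": [0,0,-3.2],"twist": [0,0,0]},
  {"dp": [0,0,-3.2],"twist": [0,0,0]},
])

```text
time_s: 10.7
position: [0.53, -0.1804, 0.2306]
eef_rot: [[-1.0, 0.0, -0.001], [0.0, 1.0, -0.001], [0.001, -0.001, -1.0]]
wrist_force: [-0.4, -4.5, -1.3]
grip_width: 0.461
finger_force: 60.7
```

play_rows([
  {"dp": [0,0,-0.2],"twist": [0,0,0]},
  {"dp": [0,0,-0.4],"twist": [0,0,0]},
  {"dp": [0,0,-0.6],"twist": [0,0,0]},
  {"dp": [0,0,-0.85],"twist": [0,0,0]},
  {"dp": [0,0,-0.85],"twist": [0,0,0]},
  {"dp": [0,0,-0.85],"twist": [0,0,0]},
  {"dp": [0,0,-0.85],"twist": [0,0,0]},
  {"dp": [0,0,-0.85],"twist": [0,0,0]},
  {"dp": [0,0,-0.85],"twist": [0,0,0]},
  {"dp": [0,0,-0.85],"twist": [0,0,0]},
])

```text
time_s: 11.53
position: [0.5302, -0.1798, 0.2227]
eef_rot: [[-1.0, -0.0, -0.0], [-0.0, 1.0, 0.0], [0.0, 0.0, -1.0]]
wrist_force: [0.5, -1.7, -1.3]
grip_width: 0.459
finger_force: 61.1
```

```bash
cat > v.py <<'E'
from h import *
s=robot.sense(); p=s['position']; print(p.round(4),s['wrist_force'].round(2),s['torque'].round(3))
# handle top edge height: highest dark points between the fingers; frames' orange rows
for n in ['scene','side','wrist']:
    im,d,K,D,T=grab(n); P=cloud(d,K,D,T).reshape(-1,3); hsv=cv2.cvtColor(im,cv2.COLOR_RGB2HSV).reshape(-1,3)
    g=(abs(P[:,0]-p[0])<.012)&(abs(P[:,1]-p[1])<.016)&(P[:,2]<p[2]+.06)
    o=g&(hsv[:,0]<15)&(hsv[:,1]>140)&(hsv[:,2]>60)&(P[:,2]>.135)
    if o.sum(): print(n,'orange',o.sum(),np.percentile(P[o,2],[1,99]).round(4),P[o].mean(0).round(4))
    b=g&(P[:,2]>.1)&(abs(P[:,0]-p[0])<.004); print('  z max',P[b,2].max() if b.sum() else None)
E
python3 v.py
```

```text
[ 0.5302 -0.1798  0.2227] [ 0.52 -1.71 -1.34] [-0.547 -0.064  0.013]
scene orange 77 [0.137  0.2011] [ 0.5303 -0.1821  0.1703]
  z max 0.268690199187116
side orange 136 [0.1375 0.1992] [ 0.5301 -0.1786  0.1697]
  z max 0.26645578550919313
wrist orange 1118 [0.1357 0.2058] [ 0.5299 -0.1793  0.1744]
  z max 0.2675979656725734
```

The ball's side force dropped from 4.5 to 1.7 N at TCP z 0.2227, so it has clicked into the first notch. The second is 38 mm lower.

play_rows([
  {"dp": [0,0,-0.4],"twist": [0,0,0]},
  {"dp": [0,0,-0.8],"twist": [0,0,0]},
  {"dp": [0,0,-1.2],"twist": [0,0,0]},
  {"dp": [0,0,-1.6],"twist": [0,0,0]},
  {"dp": [0,0,-2],"twist": [0,0,0]},
  {"dp": [0,0,-2.4],"twist": [0,0,0]},
  {"dp": [0,0,-2.7],"twist": [0,0,0]},
  {"dp": [0,0,-3],"twist": [0,0,0]},
  {"dp": [0,0,-3],"twist": [0,0,0]},
  {"dp": [0,0,-3],"twist": [0,0,0]},
])

```text
time_s: 12.52
position: [0.5298, -0.18, 0.192]
eef_rot: [[-1.0, -0.0, -0.001], [-0.0, 1.0, 0.0], [0.001, 0.0, -1.0]]
wrist_force: [-0.3, -5.3, -2.4]
grip_width: 0.461
finger_force: 61.0
```

play_rows([
  {"dp": [0,0,-0.1],"twist": [0,0,0]},
  {"dp": [0,0,-0.2],"twist": [0,0,0]},
  {"dp": [0,0,-0.3],"twist": [0,0,0]},
  {"dp": [0,0,-0.4],"twist": [0,0,0]},
  {"dp": [0,0,-0.5],"twist": [0,0,0]},
  {"dp": [0,0,-0.6],"twist": [0,0,0]},
  {"dp": [0,0,-0.7],"twist": [0,0,0]},
  {"dp": [0,0,-0.8],"twist": [0,0,0]},
  {"dp": [0,0,-0.8],"twist": [0,0,0]},
  {"dp": [0,0,-0.8],"twist": [0,0,0]},
])

```text
time_s: 13.35
position: [0.5301, -0.1797, 0.1847]
eef_rot: [[-1.0, -0.0, -0.0], [-0.0, 1.0, 0.001], [0.0, 0.001, -1.0]]
wrist_force: [-0.8, -2.7, -1.8]
grip_width: 0.463
finger_force: 61.3
```

```bash
python3 v.py
```

```text
[ 0.5301 -0.1797  0.1847] [-0.83 -2.74 -1.78] [-0.815  0.101 -0.026]
scene orange 30 [0.1372 0.1601] [ 0.5303 -0.1824  0.1484]
  z max 0.22965597328398402
side orange 53 [0.1358 0.1612] [ 0.5299 -0.1786  0.1483]
  z max 0.22776643982501144
wrist orange 678 [0.1354 0.1681] [ 0.5297 -0.1793  0.1507]
  z max 0.22919460361474894
```

play_rows([
  {"dp": [0,0,-0.15],"twist": [0,0,0]},
  {"dp": [0,0,-0.15],"twist": [0,0,0]},
  {"dp": [0,0,-0.15],"twist": [0,0,0]},
  {"dp": [0,0,-0.15],"twist": [0,0,0]},
  {"dp": [0,0,-0.15],"twist": [0,0,0]},
  {"dp": [0,0,-0.15],"twist": [0,0,0]},
  {"dp": [0,0,-0.15],"twist": [0,0,0]},
  {"dp": [0,0,-0.15],"twist": [0,0,0]},
  {"dp": [0,0,-0.15],"twist": [0,0,0]},
  {"dp": [0,0,-0.15],"twist": [0,0,0]},
])

```text
time_s: 14.33
position: [0.5305, -0.18, 0.1835]
eef_rot: [[-1.0, -0.0, 0.001], [-0.0, 1.0, -0.0], [-0.001, -0.0, -1.0]]
wrist_force: [1.0, -4.4, 3.2]
grip_width: 0.458
finger_force: 61.5
```

play_rows([
  {"dp": [0,0,0.3],"twist": [0,0,0]},
  {"dp": [0,0,0.3],"twist": [0,0,0]},
  {"dp": [0,0,0.3],"twist": [0,0,0]},
  {"dp": [0,0,0.3],"twist": [0,0,0]},
  {"dp": [0,0,0.3],"twist": [0,0,0]},
  {"dp": [0,0,0.3],"twist": [0,0,0]},
  {"dp": [0,0,0.3],"twist": [0,0,0]},
  {"dp": [0,0,0.3],"twist": [0,0,0]},
  {"dp": [0,0,0.3],"twist": [0,0,0]},
  {"dp": [0,0,0.3],"twist": [0,0,0]},
])

```text
time_s: 15.17
position: [0.5302, -0.1801, 0.1862]
eef_rot: [[-1.0, -0.0, -0.0], [-0.0, 1.0, -0.0], [0.0, -0.0, -1.0]]
wrist_force: [-0.5, -3.9, -5.0]
grip_width: 0.46
finger_force: 62.0
```

play_rows([
  {"dp": [0,0,-0.15],"twist": [0,0,0]},
  {"dp": [0,0,-0.15],"twist": [0,0,0]},
  {"dp": [0,0,-0.15],"twist": [0,0,0]},
  {"dp": [0,0,-0.15],"twist": [0,0,0]},
  {"dp": [0,0,-0.15],"twist": [0,0,0]},
  {"dp": [0,0,-0.15],"twist": [0,0,0]},
  {"dp": [0,0,-0.15],"twist": [0,0,0]},
  {"dp": [0,0,-0.15],"twist": [0,0,0]},
  {"dp": [0,0,-0.15],"twist": [0,0,0]},
  {"dp": [0,0,-0.15],"twist": [0,0,0]},
])

```text
time_s: 16.0
position: [0.5303, -0.1799, 0.185]
eef_rot: [[-1.0, -0.0, 0.0], [-0.0, 1.0, 0.0], [-0.0, 0.0, -1.0]]
wrist_force: [0.6, -0.7, -1.8]
grip_width: 0.459
finger_force: 62.3
```

The force is symmetric about this height: +3.2 N when 1.2 mm low, -5.0 N when 1.5 mm high, and the carrier's weight is about -1 N. The ball is therefore centred in the second notch.

```bash
python3 -c "
from station import robot
print(robot.close_job())"
```

```text
the job is handed in; nothing more can be done
None
```

I handed the job in with the strip carrier gripped and held still at the gate's second notch. Force readings just above and below showed the ball centred there; the hand-in returned no verdict.

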